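# Put the tea away and wedge the tea box's sliding lid shut

## Robot

A 6-joint arm with a two-finger parallel gripper is mounted at the origin on the work surface. World frame = base frame: x ahead of the robot, y to its left, z up, the work surface at z = 0. Lengths are in m, angles in rad, forces in N, time in s.
With the tool pointing down it reaches from about 0.225 to 0.875 m from the base axis. Payload 3.4 kg.
Tool frame: the origin (TCP) lies on the centre line of the jaws, within the pads' length; the fingertips stand 19 mm ahead of it and the grasp point (between the pads) is the TCP (nose_length is the distance from the TCP to the fingertips, in m); z points along the fingers, y is the direction in which the jaws open and shut (so a half turn about z gives the same grasp; the last joint's range is limited). The gripper opens to 85 mm and grips with 20 to 120 N. Pads are 22 mm wide; open, the fingers measure 114 mm over their backs; the gripper's body (76 mm by 85 mm) begins 54 mm behind the grasp point. The pads swing forward as they close: fully open they stand 13 mm farther back than shut.
Start: joints at [1.009, 0.276, 1.505, -0, 1.361, -0.121], TCP at [0.245, 0.52, 0.224] pointing down, gripper open.
Joint ranges: [-2.89, 2.89], [-0.75, 2.08], [0.22, 2.7], [-1.18, 4.32], [0.11, 2.71], [-2.7, 2.7]. Speed limits (rad/s): [2.57, 2.57, 3.14, 3.14, 3.14, 3.14].

## Interface

Orientations are given as a unit quaternion [w, x, y, z].
In Python, from rig import * gives the robot as it stands.
- The arm moves only by the shell command python3 -m jog 'ROWS' [OPENING] [FORCE]. ROWS is JSON, one flat list of numbers, 6 for each row, row after row: the shift along the tool's x, y, z in mm, then the turn, a rotation vector about the tool's x, y, z in degrees. In form: [tx, ty, tz, wx, wy, wz, tx, ty, tz, wx, wy, wz, ...]. A call has 1 to 10 rows; each row is the pose to reach, as a shift and turn from the pose commanded when the call began, along the tool's axes at that moment; what a row does not reach only later rows make up. A row lasts 1/8 s, in which the tool goes at most 62.5 mm and 10.7 degrees, less where a joint would pass 70% of its speed; a pose out of reach is approached as far as the arm can. A call with a gripper value outside its range is refused whole. OPENING is the closure, from 0 (fully open) to 1 (shut), set as the call begins (- or left out, the last holds). The fingers move at their own pace and stop on an object; FORCE is the grip in N (left out, the last holds). Time passes only in rows, so rows that repeat a pose let the fingers close. It gives the time, the measured TCP pose, the force and the opening at its end, in the units of the state.
- get_state(): the state, without advancing time (a new reading comes with each control period).
- get_image(name): name is "side" or "top"; returns a dict with "frame" (480x640x3 uint8, red, green, blue), "camera_matrix" (3x3 intrinsics, pixels), "k1" (the pictures are not rectified: a ray, as slopes to the right and down, at radius r is drawn at 1 + k1 r^2 times it, then the intrinsics apply), "rvec" (rotation vector, rad) and "tvec" (3), from world to camera coordinates, as OpenCV has them. Camera axes: x right, y down, z forward; pixel columns grow to the right and rows downward; lengths in m; the calibration is good to about 2 mm. A picture is of the moment at which its call begins. There is no depth.
- sign_off(): hands the job in, once; it reports no verdict.
The state is a dict: "clock": time; "qpos": joint angles; "qd": joint speeds; "effort": joint torques, N m; "position": TCP position; "ee_rot": TCP orientation; "contact_force": force on the tool from outside, world axes, zero at the start; "moment": the same for the moment, N m; "width": finger opening in m.
Only numpy, scipy, OpenCV 4.12 (cv2) and the standard library are available. Lean on these libraries where they do the work, as an engineer would, in place of code of your own. Each camera call takes 0.05 s, during which the arm holds its last target.

## Task

Put the green tea tin upright into the open wooden tea box, then fit the box's tapered dovetail lid into its way, narrow end first from the open end, and push it firmly along until it wedges tight and the box is closed. Let go of everything, and leave the red tin, the mug and the sugar bowl where they stand.

Things in the scene. Friction and masses are not known exactly. Their poses are not given: they have to be found in the camera images.
- tea_box: Wooden tea box, 140 (its x) x 190 (its y) x 78 mm high, fixed to the worktop; origin at the centre of its underside, z up. Open on top; inside 76 mm wide (x), y from -83 to +83 mm, floor 8 mm above the origin. On its long sides are flat ledges at 64 mm that carry the lid, and on these the two dark rails of the dovetail way. The lid slides in from the -y end (mouth) towards +y.
- way_mouth (a point): Middle of the way's open mouth, on the box's -y end at ledge height (64 mm above the box's underside); nothing stands higher there between the rails. Rails are 14 mm high, overhang inward 30 degrees from vertical and converge towards the box's +y, 0.06 mm per mm on each side; on the ledge they are 114 mm apart at the mouth. A cross-bar as high as the rails closes the +y end.
- lid_home (a point): Point fixed to the box where lid_grip lies when the lid is wedged home, its wide end flush with the mouth: 10 mm from the box's origin towards -y, 98 mm up; axes as the box. d mm short of home the lid has 0.06 x d mm play each side; over 130 mm short it can be laid on the ledges from above. Let go, it centres itself when its bar is pushed along; about 15 N wedges it, and friction keeps it.
- lid_grip (a point): Centre of the black grip bar of the loose lid (pale wood, 0.3 kg), half-way along the lid, 34 mm above its underside; bar 60 mm (lid's x) x 18 mm (y), 12 to 48 mm above the underside. Lid: plate 170 mm long (y), 12 mm thick, edges sloping 30 degrees, underside 94 mm wide at the narrow +y end, 114 mm at the -y end. Home, its y points along the box's y. Starts flat on the worktop.
- green_tin_centre (a point): Centre (half-way up) of the green tea tin, a closed upright cylinder 50 mm in diameter and 50 mm high, 0.12 kg, standing on the worktop.
- red_tin_centre (a point): Centre (half-way up) of the red tin, same size and shape as the green one: leave it alone.
- mug: White mug, 80 mm in diameter, 90 mm high, origin at the centre of its underside: leave it alone.
- sugar_bowl: Blue sugar bowl, 100 mm in diameter, 50 mm high, origin at the centre of its underside: leave it alone.
Things that resemble listed ones, but are neither listed nor needed, are in the scene too. What is shaped like the part that bears green_tin_centre but black is not meant.

How it is judged:
On the way, in this order (a step that is already met when the one before it is completed fails the run):
1. the green tin stands upright in the tea box, let go (x of green_tin_centre in the frame of tea_box between -0.042 and 0.042 m and y of green_tin_centre in the frame of tea_box between -0.09 and 0.09 m and z of green_tin_centre in the frame of tea_box between 0.025 and 0.04 m and angle between green_tin_centre's own z axis and vertical below 0.15 rad and contact force between the fingers and green_tin below 0.1 N and linear speed of green_tin below 0.03 m/s), for 0.2 s.
2. the lid lies in the way, entered from the mouth and still more than 25 mm short of home (x of lid_grip in the frame of lid_home between -0.015 and 0.015 m and z of lid_grip in the frame of lid_home between -0.006 and 0.006 m and angle between the y axis of lid_grip and the y axis of lid_home, either way round below 0.2 rad and angle between lid_grip's own z axis and vertical below 0.08 rad and y of lid_grip in the frame of lid_home between -0.165 and -0.025 m), for 0.1 s.
3. the lid is home and wedged: it bears on the box with more than 12 N (x of lid_grip in the frame of lid_home between -0.003 and 0.003 m and y of lid_grip in the frame of lid_home between -0.005 and 0.005 m and z of lid_grip in the frame of lid_home between -0.003 and 0.003 m and angle between the y axis of lid_grip and the y axis of lid_home, either way round below 0.04 rad and angle between lid_grip's own z axis and vertical below 0.04 rad and contact force between lid and tea_box above 12 N), for 0.1 s.
At the end, for the whole second after the job is handed in: The green tin stands upright (within 0.15 rad) on the floor of the tea box, the lid lies in the way within 5 mm of its home point along the way, 3 mm sideways and in height and 0.04 rad, still wedged (it bears on the box with more than 12 N in all), and both are at rest and let go (all of step 3 and x of green_tin_centre in the frame of tea_box between -0.042 and 0.042 m and y of green_tin_centre in the frame of tea_box between -0.09 and 0.09 m and z of green_tin_centre in the frame of tea_box between 0.025 and 0.04 m and angle between green_tin_centre's own z axis and vertical below 0.15 rad and linear speed of lid below 0.01 m/s and linear speed of green_tin below 0.02 m/s and contact force between the fingers and lid below 0.1 N); the robot touches nothing.
It fails at once if the red tin is moved more than 30 mm or tipped (distance of red_tin_centre from where it was at the start of the episode above 0.03 m or angle between red_tin_centre's own z axis and vertical above 0.5 rad).
It fails at once if the mug is moved more than 30 mm or tipped (distance of mug from where it was at the start of the episode above 0.03 m or angle between mug's own z axis and vertical above 0.5 rad).
It fails at once if the sugar bowl is moved more than 30 mm or tipped (distance of sugar_bowl from where it was at the start of the episode above 0.03 m or angle between sugar_bowl's own z axis and vertical above 0.5 rad).
It also fails if it takes over 61 s, if anything falls off the work surface, if the arm or the gripper's body presses on something with over 40 N, if the wrist force passes 120 N, or if a joint passes its speed limit or range.

## Working session

There is one attempt and no reset: what is moved stays moved. The work goes in short steps, Python scripts to look and compute and a shell command to move; the robot and the scene stay as the last step left them, time stands still between calls to the robot, and variables do not carry over. Pictures are saved under pics/ and viewed, and the job is handed in when it is done.

```bash
mkdir -p pics; ls; cat > h.py <<'E'
from rig import *
import numpy as np, cv2
from scipy.spatial.transform import Rotation as R
def grab(n,tag):
    d=get_image(n); np.savez(f'pics/{tag}.npz',**d); cv2.imwrite(f'pics/{tag}.png',d['frame'][:,:,::-1]); return d
def load(tag): return dict(np.load(f'pics/{tag}.npz'))
def dist(d): return np.array([float(d['k1']),0,0,0,0])
def ray(d,u,v):
    K=np.array(d['camera_matrix'],float)
    p=cv2.undistortPointsIter(np.array([[[u,v]]],float),K,dist(d),None,None,(3,100,1e-10)).ravel()
    M=cv2.Rodrigues(np.array(d['rvec'],float))[0]; t=np.array(d['tvec'],float).ravel()
    return -M.T@t, M.T@np.array([p[0],p[1],1])
def atz(d,u,v,z):
    o,r=ray(d,u,v); return o+r*(z-o[2])/r[2]
def proj(d,P):
    return cv2.projectPoints(np.array(P,float).reshape(-1,1,3),np.array(d['rvec'],float),np.array(d['tvec'],float),np.array(d['camera_matrix'],float),dist(d))[0].reshape(-1,2)
def crop(tag,x0,y0,x1,y1,s,out):
    im=cv2.imread(f'pics/{tag}.png')[y0:y1,x0:x1]
    cv2.imwrite(f'pics/{out}.png',cv2.resize(im,None,fx=s,fy=s,interpolation=cv2.INTER_CUBIC))
E
python3 - <<'E'
from h import *
for n in('side','top'):
    d=grab(n,n+'0'); print(n,ray(d,320,240),d['camera_matrix'],d['k1'])
print(get_state())
E
```

```text
pics
side (array([ 0.17522195, -0.76852229,  0.75454643]), array([ 0.37434754,  0.69212415, -0.61733418])) [[497.41648317   0.         328.15316169]
 [  0.         497.41648317 238.91734173]
 [  0.           0.           1.        ]] 0.006694844742597963
top (array([ 0.38515279, -0.06672299,  1.16171661]), array([ 0.16872004,  0.01392624, -0.98585793])) [[435.74146736   0.         325.95107528]
 [  0.         435.74146736 231.3977208 ]
 [  0.           0.           1.        ]] 0.008312977019484939
{'clock': 0.1, 'qpos': array([ 1.00898368e+00,  2.76541984e-01,  1.50603294e+00, -7.10268230e-06,
        1.36074211e+00, -1.20989425e-01]), 'qd': array([ 0.00012811, -0.00048533, -0.00339968, -0.00076852, -0.00131435,
       -0.0034053 ]), 'effort': array([ 2.20744296e-03, -4.17700052e+01, -2.46405548e+01, -1.99804217e-04,
        5.73398487e-03,  1.61892507e-05]), 'position': array([0.24507083, 0.51959387, 0.22300989]), 'ee_rot': array([-2.85396054e-04,  2.18630488e-01,  9.75807341e-01, -8.13594123e-04]), 'contact_force': array([ 0.43917749, -0.08116595, -0.35673009]), 'moment': array([-0.01120449,  0.04419689, -0.01549897]), 'width': 0.08541416883005865}
```

View pics/side0.png

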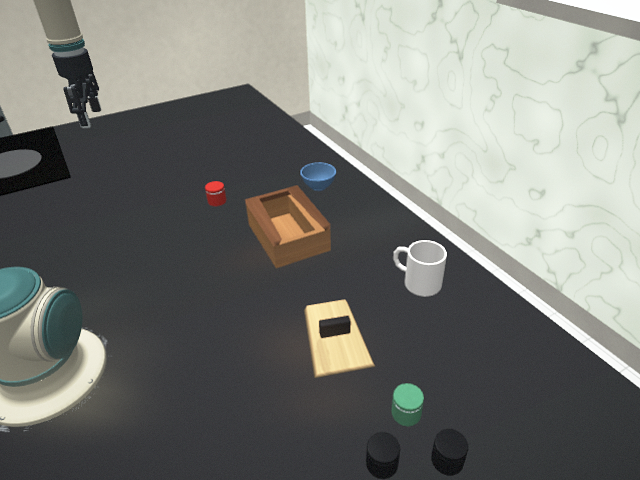

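View pics/top0.png

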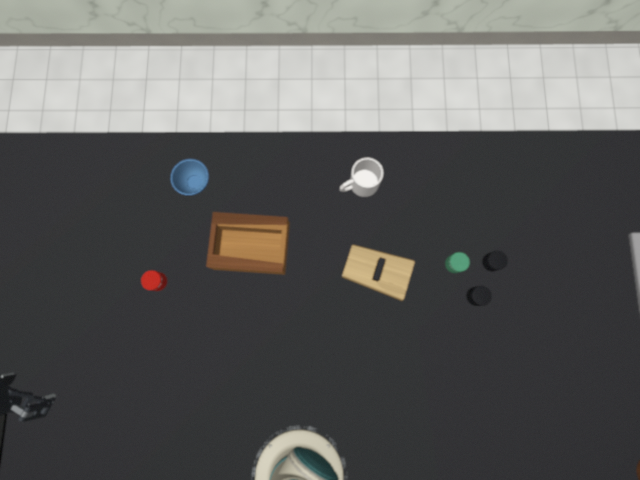

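```bash
python3 - <<'E'
from h import *
crop('top0',335,235,515,315,4.4,'c_lid'); crop('top0',195,200,305,285,7,'c_box')
crop('side0',235,175,345,275,7,'s_box'); crop('side0',290,290,470,480,3.1,'s_lid')
E
```

```text
(no output)
```

View pics/c_lid.png

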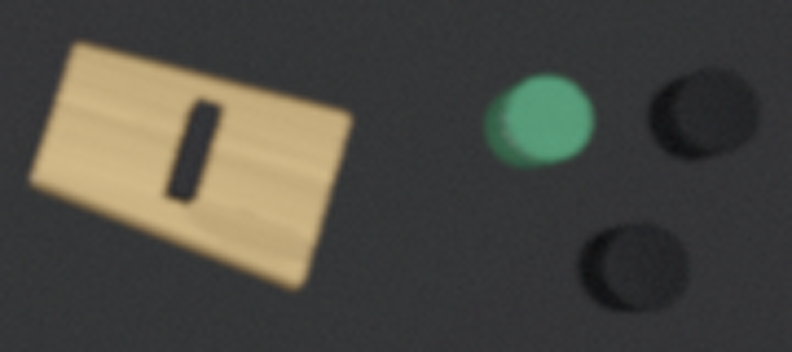

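View pics/c_box.png

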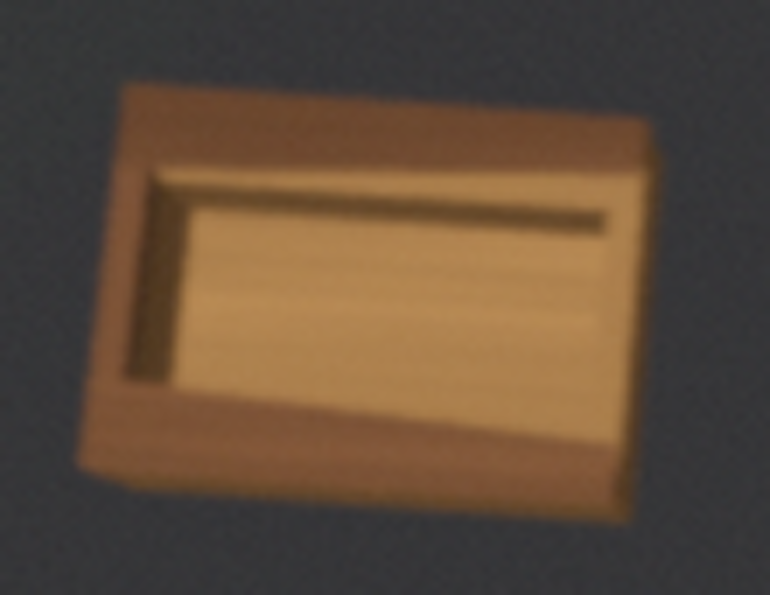

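View pics/s_box.png

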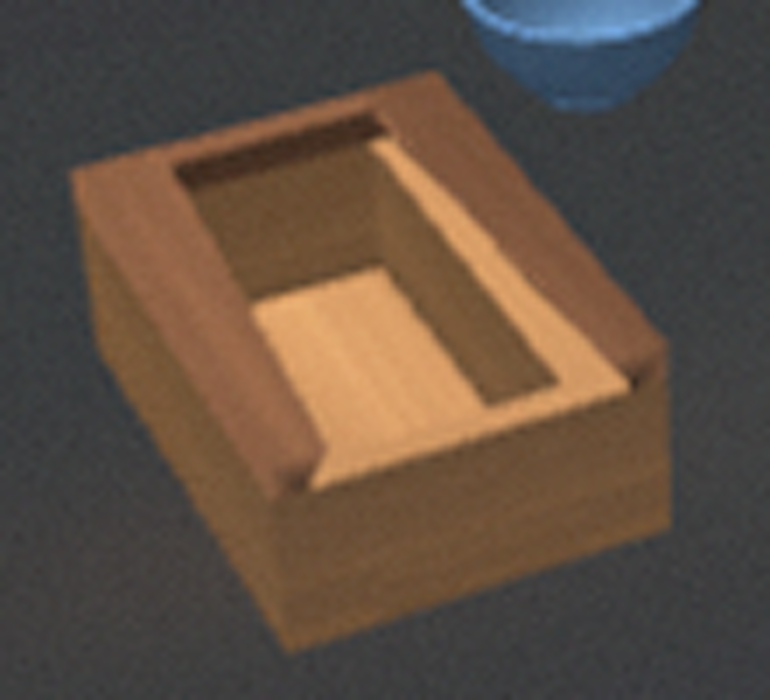

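View pics/s_lid.png

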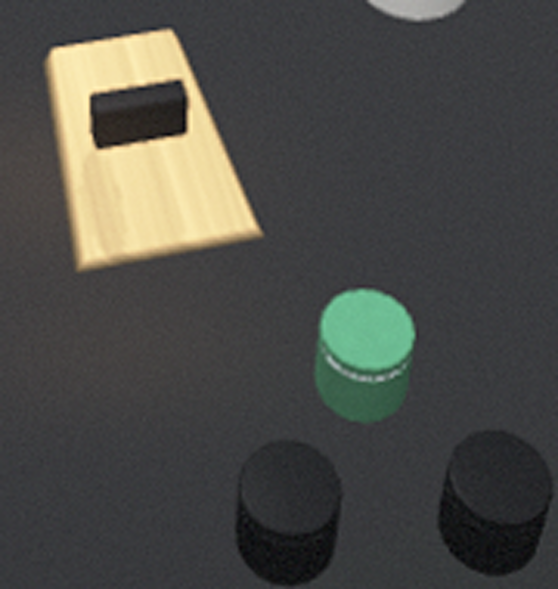

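```bash
cat > fit.py <<'E'
from h import *
from scipy.optimize import least_squares
def px(u,v,s,x0,y0): return ((u+.5)/s-.5+x0,(v+.5)/s-.5+y0)
def fit(obs,x0,z0=0.):
    # obs: (cam dict, local pt mm, pixel)
    def f(p):
        c,s=np.cos(p[2]),np.sin(p[2]); r=[]
        for d,l,q in obs:
            X=[p[0]+(c*l[0]-s*l[1])/1e3,p[1]+(s*l[0]+c*l[1])/1e3,z0+l[2]/1e3]
            r.append(proj(d,X)[0]-q)
        return np.ravel(r)
    o=least_squares(f,x0,loss='soft_l1'); return o.x,f(o.x).reshape(-1,2)
if __name__=='__main__':
    t=load('top0');s=load('side0')
    T=lambda u,v:px(u,v,7,195,200); S=lambda u,v:px(u,v,7,235,175)
    ob=[(t,(70,95,78),T(125,85)),(t,(70,-95,78),T(650,120)),(t,(-70,95,78),T(80,468)),
    (s,(-70,95,78),S(72,172)),(s,(70,95,78),S(438,72)),(s,(70,-95,78),S(665,345)),(s,(-70,-95,78),S(272,490)),(s,(-70,-95,0),S(290,652)),(s,(70,-95,0),S(670,528))]
    for sub in (ob,ob[:3],ob[3:]):
        p,r=fit(sub,[.45,.13,0]);print('box',p,np.degrees(p[2]));print(r.round(1).tolist())
    T=lambda u,v:px(u,v,4.4,335,235); S=lambda u,v:px(u,v,3.1,290,290)
    ob=[(t,(47,85,0),T(75,42)),(t,(-47,85,0),T(30,183)),(t,(57,-85,0),T(352,114)),(t,(-57,-85,0),T(300,291)),
    (t,(30,9,48),T(198,98)),(t,(30,-9,48),T(222,103)),(t,(-30,-9,48),T(190,202)),(t,(-30,9,48),T(166,197)),
    (s,(-57,-85,0),S(80,270)),(s,(57,-85,0),S(263,236)),(s,(-30,-9,48),S(92,98)),(s,(30,-9,48),S(185,84)),(s,(-30,-9,12),S(97,147)),(s,(30,-9,12),S(187,132))]
    for sub in (ob,ob[:8],ob[8:]):
        p,r=fit(sub,[.4,-.2,0]);print('lid',p,np.degrees(p[2]));print(r.round(1).tolist())
    print('green top',atz(t,*T(548,119),.05),atz(s,*S(367,330),.05))
    print('black',atz(t,*T(714,113),.05),atz(t,*T(643,266),.05),atz(s,*S(290,487),.05))
    print('red',atz(t,152,280,.05),'mug',atz(t,367,178,.09),'bowl',atz(t,190,177,.05))
E
python3 fit.py
```

```text
box [ 0.57054435  0.13075546 -0.06405994] -3.6703642927806768
[[0.9, -0.6], [0.0, -1.2], [1.2, -0.8], [-0.6, 0.3], [-1.1, 0.2], [-0.1, -0.3], [-0.6, -3.1], [-0.2, 0.3], [-0.2, -0.1]]
box [ 0.56803469  0.13266048 -0.07250278] -4.1541031150771195
[[0.3, 0.1], [-0.5, 0.1], [0.1, -0.1]]
box [ 0.57150661  0.12971739 -0.07089289] -4.06186327738751
[[0.1, 0.2], [-0.3, 0.3], [0.4, 0.0], [-0.4, -3.1], [0.0, 0.4], [0.2, 0.2]]
lid [ 0.50364152 -0.20267389 -0.30965412] -17.741874282426533
[[0.1, -0.7], [0.1, 0.5], [-1.1, -1.8], [-0.7, -1.0], [-0.5, -1.5], [0.8, -0.5], [1.6, -0.7], [0.2, -1.7], [-1.7, -0.1], [-0.6, -1.1], [-0.5, 4.2], [0.3, 3.1], [-1.5, 1.1], [-0.5, 0.3]]
lid [ 0.50121477 -0.2024695  -0.32314605] -18.514904778462245
[[0.4, -0.2], [-0.1, 0.9], [-1.0, -0.4], [-1.2, 0.3], [-0.4, -0.5], [0.9, 0.5], [1.3, 0.2], [0.0, -0.8]]
lid [ 0.50578276 -0.20157704 -0.3046948 ] -17.457726222984636
[[-0.8, -0.9], [0.2, -2.1], [0.2, 3.4], [0.9, 2.3], [-0.8, 0.3], [0.1, -0.5]]
green top [ 0.51787084 -0.40734461  0.05      ] [ 0.52017345 -0.41258828  0.05      ]
black [ 0.52107045 -0.50398083  0.05      ] [ 0.43302094 -0.45651218  0.05      ] [ 0.43476589 -0.46303145  0.05      ]
red [0.47391515 0.37589379 0.05      ] mug [ 0.72935587 -0.1722281   0.09      ] bowl [0.74664378 0.29454398 0.05      ]
```

```bash
cat > mv.py <<'E'
from h import *
import sys
# usage: mv.py x y z(mm) [yaw of tool y, deg]
s=get_state(); q=s['ee_rot']; Rm=R.from_quat([q[1],q[2],q[3],q[0]])
p=np.array(s['position']); A=Rm.as_matrix(); yaw=np.degrees(np.arctan2(A[1,1],A[0,1]))
print('clock',s['clock'],'pos',(p*1e3).round(1),'yaw',yaw.round(2),'tilt',np.degrees(np.arccos(-A[2,2])).round(2),'F',s['contact_force'].round(1),'w',s['width']*1e3,'q',s['qpos'].round(2))
if len(sys.argv)>3:
    a=list(map(float,sys.argv[1:])); t=np.array(a[:3]); y=a[3] if len(a)>3 else yaw
    yr=np.radians(y); ty=np.array([np.cos(yr),np.sin(yr),0]); tz=np.array([0,0,-1.]); tx=np.cross(ty,tz)
    T=np.stack([tx,ty,tz],1); rv=R.from_matrix(A.T@T).as_rotvec(degrees=True)
    print('row',(A.T@(t-p*1e3)).round(1),rv.round(2))
E
python3 mv.py 519 -410 150 64.7; python3 mv.py 519 -410 34 64.7
```

```text
clock 0.1 pos [245.1 519.6 223. ] yaw 64.74 tilt 0.1 F [ 0.4 -0.1 -0.4] w 85.41416883005864 q [ 1.01  0.28  1.51 -0.    1.36 -0.12]
row [-644.4 -723.7   74.1] [-0.1  -0.01  0.04]
clock 0.1 pos [245.1 519.6 223. ] yaw 64.74 tilt 0.1 F [ 0.4 -0.1 -0.4] w 85.41416883005864 q [ 1.01  0.28  1.51 -0.    1.36 -0.12]
row [-644.4 -723.5  190.1] [-0.1  -0.01  0.04]
```

The green tin could be confused with these cylinders in the top picture: green (458,262), black (495,261), black (480,296) and red (152,280). The description fits the green one at (458,262), and the close crop shows it is plain green. It is at side pixel (408,400).

```bash
python3 -m jog '[-644,-724,60,0,0,0,-644,-724,60,0,0,0,-644,-724,60,0,0,0,-644,-724,60,0,0,0,-644,-724,60,0,0,0,-644,-724,60,0,0,0,-644,-724,60,0,0,0,-644,-724,60,0,0,0,-644,-724,60,0,0,0,-644,-724,60,0,0,0]' 0 30; python3 mv.py 519 -410 120 64.7
```

```text
clock: 1.35
position: [0.4215, -0.0804, 0.185]
ee_rot: [0.0, 0.219, 0.976, 0.0]
contact_force: [0.6, 0.2, -0.1]
width: 0.0853
clock 1.35 pos [421.5 -80.4 185. ] yaw 64.71 tilt 0.04 F [ 0.6  0.2 -0.1] w 85.3093224031048 q [-0.35  0.08  1.86  0.    1.2  -1.48]
row [-229.  -256.4   64.9] [0.04 0.01 0.01]
```

```bash
python3 -m jog '[-229,-256,65,0,0,0,-229,-256,65,0,0,0,-229,-256,65,0,0,0,-229,-256,65,0,0,0,-229,-256,65,0,0,0,-229,-256,65,0,0,0,-229,-256,65,0,0,0,-229,-256,65,0,0,0]'; python3 - <<'E'
from h import *
grab('side','side1');grab('top','top1')
crop('side1',300,290,500,480,3,'s1'); crop('top1',380,180,540,320,4,'t1')
E
python3 mv.py 519 -410 34 64.7
```

```text
clock: 2.35
position: [0.5187, -0.4066, 0.1195]
ee_rot: [-0.001, 0.219, 0.976, 0.001]
contact_force: [0.2, 1.0, 0.7]
width: 0.0853
clock 2.45 pos [ 519.  -406.1  120.4] yaw 64.79 tilt 0.05 F [ 0.9 -0.8  0.5] w 85.40966445737179 q [-0.77  0.47  1.47  0.    1.21 -1.9 ]
row [-1.7 -3.6 86.4] [ 0.04 -0.04  0.09]
```

View pics/s1.png

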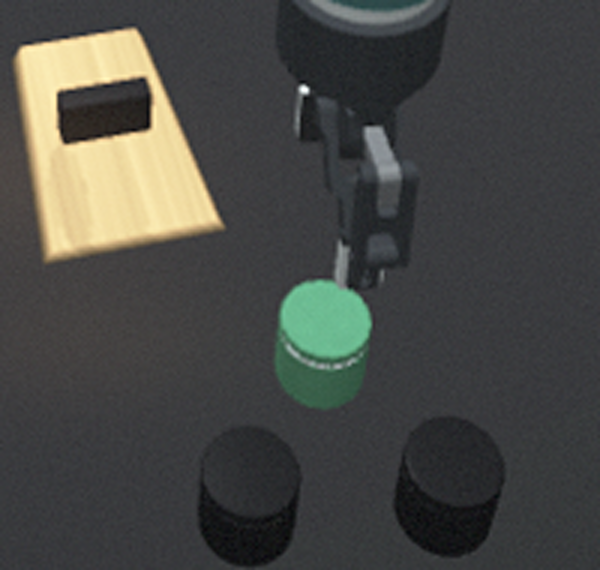

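View pics/t1.png

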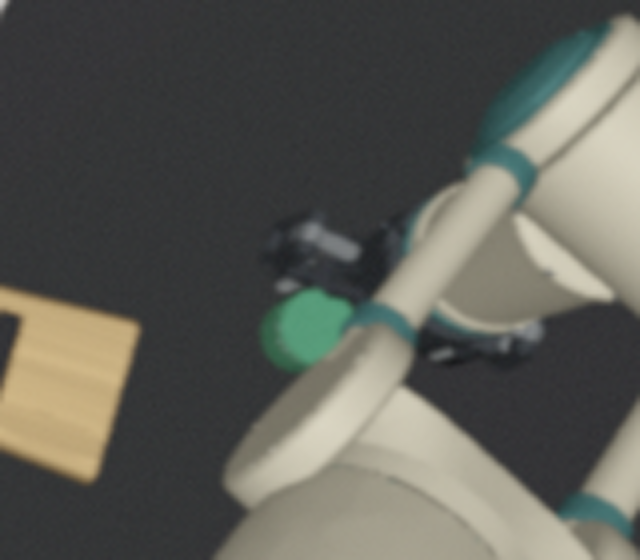

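```bash
python3 - <<'E'
from h import *
s=get_state();p=s['position']
for t,(x0,y0,k) in(('side1',(300,290,3)),('top1',(380,180,4))):
    d=load(t); u=np.array([np.cos(1.13),np.sin(1.13),0])
    pts=[p,p+[0,0,-.019+.013]+u*.0427,p+[0,0,-.019+.013]-u*.0427,[.519,-.41,.05],[.519,-.41,.0]]
    print(t,((proj(d,pts)-[x0,y0])*k).round(0).tolist())
E
```

```text
side1 [[326.0, 229.0], [307.0, 172.0], [343.0, 307.0], [319.0, 316.0], [313.0, 368.0]]
top1 [[350.0, 311.0], [281.0, 282.0], [413.0, 342.0], [321.0, 325.0], [298.0, 334.0]]
```

```bash
python3 -m jog '[-2,-4,20,0,0,0,-2,-4,45,0,0,0,-2,-4,65,0,0,0,-2,-4,80,0,0,0,-2,-4,88,0,0,0,-2,-4,88,0,0,0]'; python3 - <<'E'
from h import *
grab('side','side2')
crop('side2',300,290,500,480,3,'s2')
E
python3 mv.py
```

```text
clock: 3.2
position: [0.5194, -0.4117, 0.0321]
ee_rot: [-0.0, 0.218, 0.976, 0.0]
contact_force: [0.1, 0.5, 0.3]
width: 0.0852
clock 3.25 pos [ 519.7 -412.1   32.6] yaw 64.76 tilt 0.04 F [-0.2  0.2  0.9] w 85.44136996445742 q [-0.78  0.55  1.56  0.    1.03 -1.91]
```

View pics/s2.png

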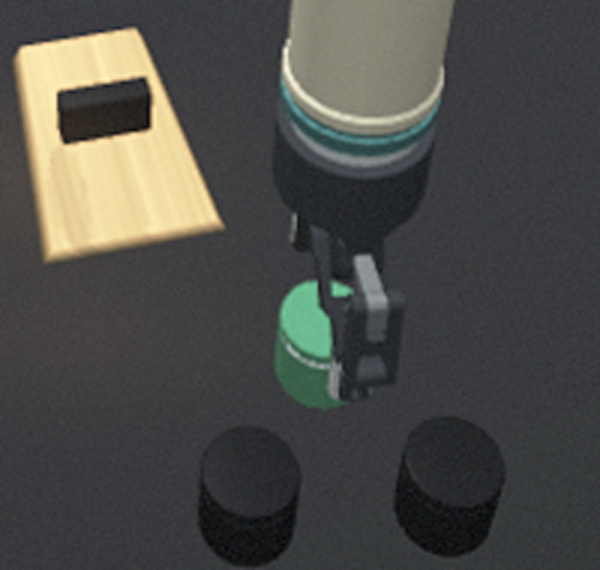

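```bash
python3 -m jog '[0,0,0,0,0,0,0,0,0,0,0,0,0,0,0,0,0,0,0,0,0,0,0,0,0,0,0,0,0,0,0,0,0,0,0,0]' 1 30; python3 mv.py; python3 -m jog '[0,0,-10,0,0,0,0,0,-40,0,0,0,0,0,-80,0,0,0,0,0,-120,0,0,0,0,0,-120,0,0,0]'; python3 - <<'E'
from h import *
grab('side','side3')
crop('side3',300,230,500,420,3,'s3')
E
python3 mv.py 571 131 152 85.9
```

```text
clock: 4.0
position: [0.5198, -0.4123, 0.0331]
ee_rot: [0.001, 0.219, 0.976, -0.0]
contact_force: [-0.3, 0.3, 4.8]
width: 0.048
clock 4.0 pos [ 519.8 -412.3   33.1] yaw 64.74 tilt 0.08 F [-0.3  0.3  4.8] w 48.03532025977499 q [-0.78  0.55  1.56  0.    1.03 -1.91]
clock: 4.62
position: [0.5212, -0.4138, 0.1561]
ee_rot: [0.003, 0.219, 0.976, -0.002]
contact_force: [-0.2, 0.1, -1.6]
width: 0.0482
clock 4.675 pos [ 519.9 -412.6  153.5] yaw 64.75 tilt 0.17 F [-0.2  0.7 -1.5] w 48.37146700899475 q [-0.78  0.45  1.41  0.    1.28 -1.91]
row [1.857e+02 5.135e+02 5.000e-01] [ -0.09   0.15 -21.15]
```

View pics/s3.png

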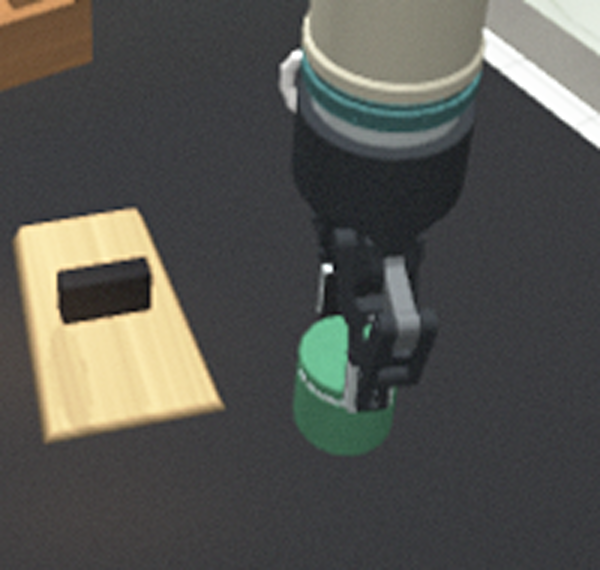

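```bash
python3 - <<'E'
from h import *
d=load('side3')
print(atz(d,300+347/3,230+357/3,.170))
print(proj(d,[[.520,-.4126,.17]])*3-[900,690])
E
python3 -m jog '[186,513,0,0,0,-21,186,513,0,0,0,-21,186,513,0,0,0,-21,186,513,0,0,0,-21,186,513,0,0,0,-21,186,513,0,0,0,-21,186,513,0,0,0,-21,186,513,0,0,0,-21,186,513,0,0,0,-21,186,513,0,0,0,-21]'; python3 mv.py 571 131 152 85.9
```

```text
[ 0.52058367 -0.41486847  0.17      ]
[[343.18167296 354.38448399]]
clock: 5.92
position: [0.5686, 0.1345, 0.15]
ee_rot: [-0.002, 0.035, 0.999, 0.0]
contact_force: [-0.2, 0.0, -1.0]
width: 0.0484
clock 5.925 pos [568.6 134.5 150. ] yaw 86.01 tilt 0.22 F [-0.2  0.  -1. ] w 48.382357132012565 q [ 0.11  0.34  1.6   0.    1.21 -1.39]
row [-2.6 -3.3 -2. ] [ 0.03 -0.22  0.11]
```

```bash
python3 -m jog '[-2,-3,30,0,0,0,-2,-3,40,0,0,0,-2,-3,40,0,0,0]'; python3 - <<'E'
from h import *
grab('side','side4');grab('top','top4')
crop('side4',220,120,380,280,3.75,'s4'); crop('top4',190,190,310,290,6,'t4')
E
python3 mv.py 571 131 44 85.9
```

```text
clock: 6.3
position: [0.5707, 0.1272, 0.1107]
ee_rot: [-0.002, 0.038, 0.999, -0.0]
contact_force: [0.3, 0.5, -1.3]
width: 0.0483
clock 6.4 pos [572.2 127.6 112.5] yaw 85.7 tilt 0.02 F [ 1.   0.2 -0.9] w 48.36372994010484 q [ 0.1   0.37  1.65  0.    1.12 -1.4 ]
row [ 1.5  3.3 68.5] [ 0.01  0.02 -0.2 ]
```

View pics/s4.png

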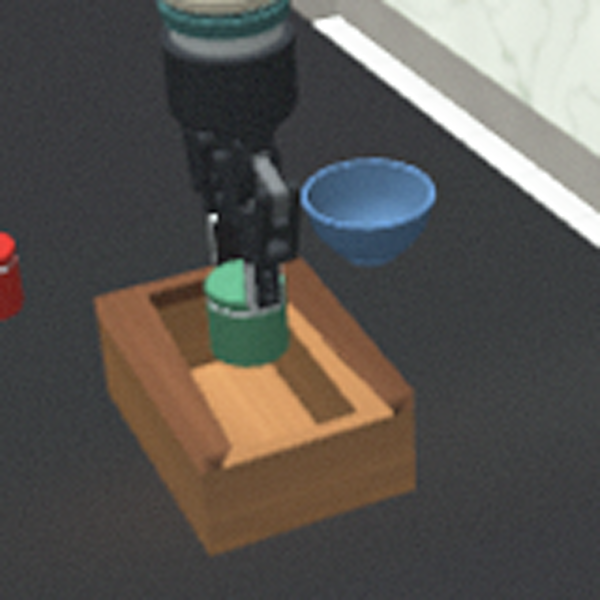

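View pics/t4.png

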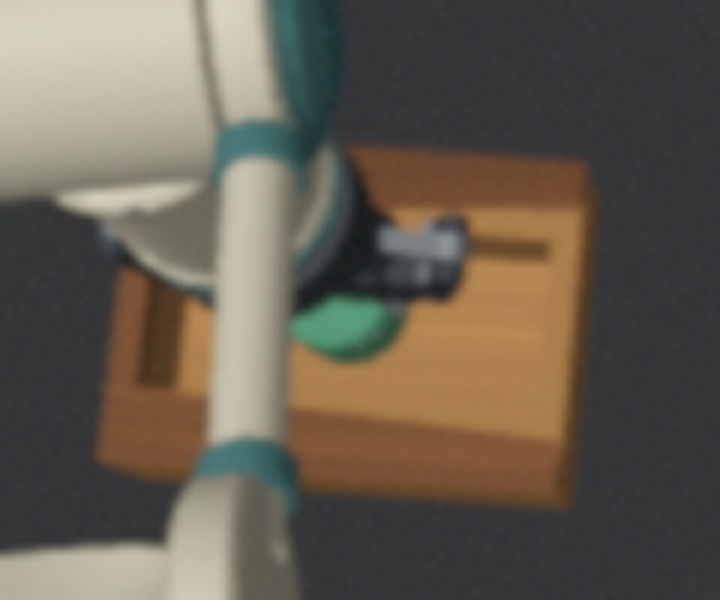

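```bash
python3 -m jog '[1,3,20,0,0,0,1,3,40,0,0,0,1,3,55,0,0,0,1,3,64,0,0,0,1,3,68,0,0,0,1,3,68,0,0,0,1,3,68,0,0,0]'; python3 mv.py 571 131 42
```

```text
clock: 7.28
position: [0.5716, 0.1312, 0.0447]
ee_rot: [0.001, 0.037, 0.999, 0.0]
contact_force: [-0.2, -0.0, -2.4]
width: 0.0482
clock 7.275 pos [571.6 131.2  44.7] yaw 85.75 tilt 0.07 F [-0.2 -0.  -2.4] w 48.18219832638038 q [ 0.11  0.44  1.73  0.    0.97 -1.39]
row [ 0.6 -0.3  2.7] [ 0.02  0.07 -0.  ]
```

```bash
python3 -m jog '[0,0,1.5,0,0,0,0,0,2.5,0,0,0,0,0,2.5,0,0,0]'; python3 mv.py; python3 -m jog '[0,0,0,0,0,0,0,0,0,0,0,0,0,0,0,0,0,0,0,0,0,0,0,0]' 0.2 30; python3 mv.py
```

```text
clock: 7.65
position: [0.571, 0.1312, 0.0417]
ee_rot: [-0.0, 0.037, 0.999, 0.0]
contact_force: [-0.0, -0.4, -0.4]
width: 0.0481
clock 7.65 pos [571.  131.2  41.7] yaw 85.75 tilt 0.01 F [-0.  -0.4 -0.4] w 48.09029194652219 q [ 0.11  0.45  1.74  0.    0.96 -1.39]
clock: 8.15
position: [0.5712, 0.1312, 0.0418]
ee_rot: [0.0, 0.037, 0.999, 0.0]
contact_force: [0.1, -0.3, -0.9]
width: 0.0684
clock 8.15 pos [571.2 131.2  41.8] yaw 85.75 tilt 0.02 F [ 0.1 -0.3 -0.9] w 68.3622042198212 q [ 0.11  0.45  1.74  0.    0.96 -1.39]
```

Next I rise clear and look.

```bash
python3 -m jog '[0,0,-20,0,0,0,0,0,-60,0,0,0,0,0,-110,0,0,0,0,0,-140,0,0,0,0,0,-140,0,0,0]'; python3 - <<'E'
from h import *
grab('side','side5')
crop('side5',220,120,380,280,3.75,'s5')
E
python3 mv.py 503.5 -202.5 120 72
```

```text
clock: 8.78
position: [0.5729, 0.1314, 0.1846]
ee_rot: [0.003, 0.037, 0.999, 0.001]
contact_force: [0.6, 0.1, 0.0]
width: 0.0684
clock 8.825 pos [571.5 131.2 182.5] yaw 85.74 tilt 0.13 F [ 0.  -0.3  0.5] w 68.14402884041087 q [ 0.11  0.32  1.55  0.    1.27 -1.39]
row [  43.2 -337.9   62.3] [ 0.04  0.12 13.74]
```

View pics/s5.png

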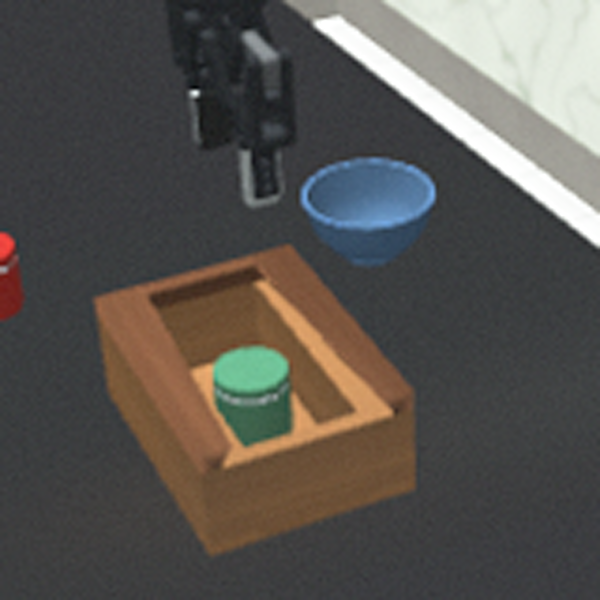

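The green tin stands upright on the box floor, let go, with its top at about crop (252,370). Next I refine the lid pose from an enlarged crop.

```bash
python3 - <<'E'
from h import *
crop('side0',295,290,385,385,6.3,'s_lid2')
E
```

```text
(no output)
```

View pics/s_lid2.png

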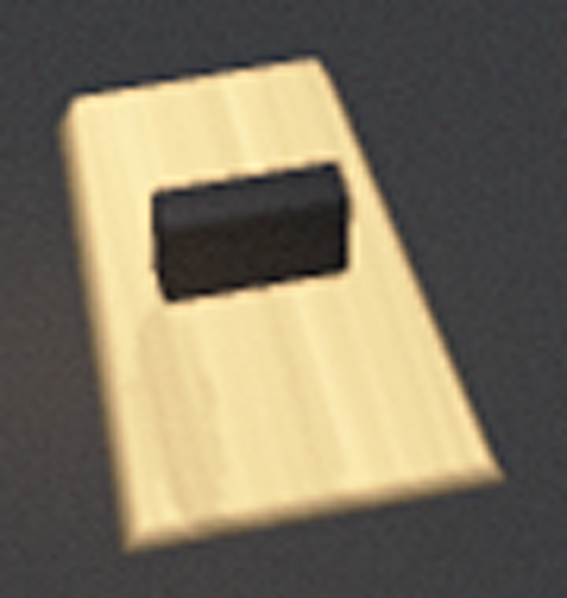

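```bash
python3 - <<'E'
from fit import *
s=load('side0');t=load('top0')
S=lambda u,v:px(u,v,6.3,295,290);T=lambda u,v:px(u,v,4.4,335,235)
a=[(s,(-57,-85,0),S(125,550)),(s,(57,-85,0),S(504,480)),(s,(-47,85,0),S(62,125)),(s,(-30,9,48),S(153,190)),(s,(30,9,48),S(338,163)),(s,(-30,-9,48),S(163,225)),(s,(30,-9,48),S(346,200)),(s,(-30,-9,12),S(167,300)),(s,(30,-9,12),S(346,268))]
b=[(t,(47,85,0),T(75,42)),(t,(-47,85,0),T(30,183)),(t,(57,-85,0),T(352,114)),(t,(-57,-85,0),T(300,291)),
    (t,(30,9,48),T(198,98)),(t,(30,-9,48),T(222,103)),(t,(-30,-9,48),T(190,202)),(t,(-30,9,48),T(166,197))]
for sub in (a,b,a+b):
    p,r=fit(sub,[.5,-.2,-.3]);print(p,np.degrees(p[2]));print(r.round(1).tolist())
E
```

```text
[ 0.50519523 -0.20484138 -0.32833115] -18.811989124826738
[[-0.3, -0.0], [0.0, 0.0], [-0.3, 0.1], [-0.7, -1.0], [0.5, -1.7], [-0.5, 0.4], [1.4, -0.8], [-0.6, 1.2], [1.3, 1.1]]
[ 0.50121477 -0.2024695  -0.32314609] -18.514907319955284
[[0.4, -0.2], [-0.1, 0.9], [-1.0, -0.4], [-1.2, 0.3], [-0.4, -0.5], [0.9, 0.5], [1.3, 0.2], [0.0, -0.8]]
[ 0.50372579 -0.20401414 -0.32153754] -18.42274391974167
[[-0.9, 0.1], [-0.6, -0.2], [-1.3, 0.3], [-1.5, -0.8], [-0.4, -1.8], [-1.3, 0.5], [0.5, -0.9], [-1.4, 1.3], [0.4, 1.0], [0.9, -1.1], [0.5, 0.0], [-0.4, -1.4], [-0.6, -0.7], [0.2, -1.5], [1.4, -0.5], [1.9, -0.7], [0.6, -1.8]]
```

```bash
python3 -m jog '[43,-339,30,0,0,14,43,-339,30,0,0,14,43,-339,40,0,0,14,43,-339,62,0,0,14,43,-339,62,0,0,14,43,-339,62,0,0,14,43,-339,62,0,0,14,43,-339,62,0,0,14,43,-339,62,0,0,14]' 0; python3 - <<'E'
from h import *
grab('side','side6'); crop('side6',270,230,420,390,3.75,'s6')
E
python3 mv.py 503.7 -203.7 35 71.5
```

```text
clock: 9.95
position: [0.5031, -0.2024, 0.1195]
ee_rot: [-0.0, 0.158, 0.987, 0.0]
contact_force: [0.5, 0.4, 0.1]
width: 0.0851
clock 10.0 pos [ 503.3 -202.5  119.7] yaw 71.84 tilt 0.02 F [ 0.3 -0.6  0.7] w 85.38276525482583 q [-0.51  0.31  1.74  0.    1.1  -1.77]
row [-0.8 -1.  84.7] [ 0.02 -0.    0.34]
```

View pics/s6.png

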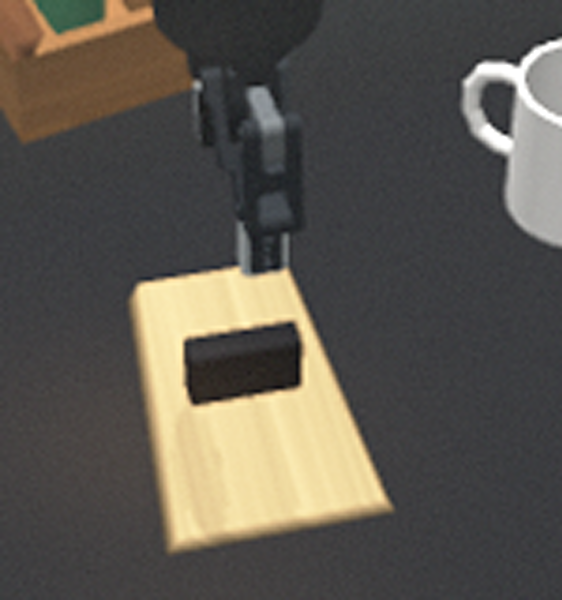

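```bash
python3 -m jog '[-1,-1,20,0,0,0,-1,-1,45,0,0,0,-1,-1,65,0,0,0,-1,-1,77,0,0,0,-1,-1,84,0,0,0,-1,-1,84,0,0,0]' 0.3; python3 - <<'E'
from h import *
grab('side','side7'); crop('side7',270,230,420,390,3.75,'s7')
E
python3 mv.py
```

```text
clock: 10.75
position: [0.5038, -0.2047, 0.0357]
ee_rot: [-0.0, 0.158, 0.987, 0.0]
contact_force: [-0.2, -0.4, 0.5]
width: 0.0598
clock 10.8 pos [ 504.1 -205.    36. ] yaw 71.76 tilt 0.04 F [-0.3 -0.4 -0.6] w 59.836684785566305 q [-0.51  0.4   1.84  0.    0.9  -1.77]
```

View pics/s7.png

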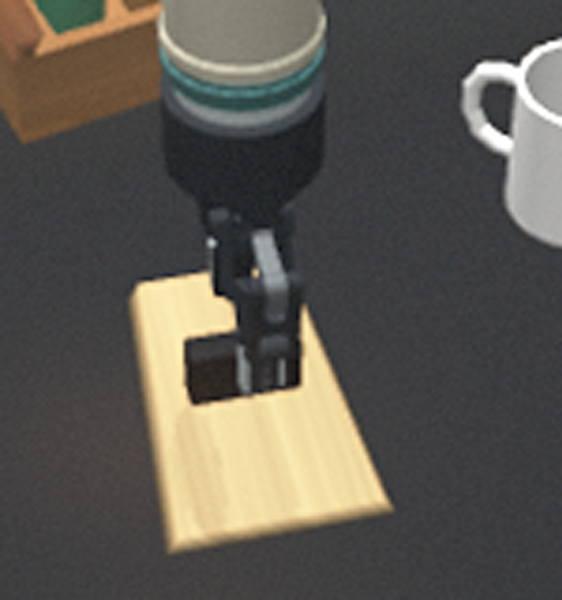

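The finger sits about 3 mm to the bar's +x side: its centre is near x=262 in the crop, where about 255 is expected. I shift it before closing.

```bash
python3 -m jog '[2.5,0,0,0,0,0,2.5,0,0,0,0,0]'; python3 -m jog '[2.5,0,0,0,0,0,2.5,0,0,0,0,0,2.5,0,0,0,0,0,2.5,0,0,0,0,0,2.5,0,0,0,0,0,2.5,0,0,0,0,0]' 1 80; python3 mv.py
```

```text
clock: 11.05
position: [0.5013, -0.2042, 0.0361]
ee_rot: [0.0, 0.159, 0.987, -0.0]
contact_force: [1.3, 0.4, -0.4]
width: 0.0598
clock: 11.8
position: [0.4989, -0.2034, 0.0361]
ee_rot: [0.0, 0.159, 0.987, -0.0]
contact_force: [-1.4, 0.5, 5.8]
width: 0.0148
clock 11.8 pos [ 498.9 -203.4   36.1] yaw 71.75 tilt 0.01 F [-1.4  0.5  5.8] w 14.818509046224257 q [-0.52  0.4   1.85 -0.    0.9  -1.77]
```

```bash
python3 -m jog '[0,0,-10,0,0,0,0,0,-40,0,0,0,0,0,-80,0,0,0,0,0,-105,0,0,0,0,0,-105,0,0,0]'; python3 mv.py 551 -78 140 85.9
```

```text
clock: 12.42
position: [0.5004, -0.2041, 0.1425]
ee_rot: [0.002, 0.159, 0.987, -0.001]
contact_force: [0.5, -0.1, -3.5]
width: 0.0149
clock 12.425 pos [ 500.4 -204.1  142.5] yaw 71.75 tilt 0.28 F [ 0.5 -0.1 -3.5] w 14.914922813343326 q [-0.52  0.28  1.71  0.    1.14 -1.77]
row [ -8.6 135.6   2.5] [ -0.08   0.27 -14.15]
```

```bash
python3 -m jog '[-2,30,2,0,0,-4,-5,70,2,0,0,-8,-9,110,2,0,0,-14,-9,135,2,0,0,-14,-9,135,2,0,0,-14,-9,135,2,0,0,-14,-9,135,2,0,0,-14]'; python3 - <<'E'
from h import *
grab('side','side8'); crop('side8',220,140,400,320,3.3,'s8')
grab('top','top8'); crop('top8',190,180,370,310,4.4,'t8')
E
python3 mv.py 551 -78 140 85.9
```

```text
clock: 13.3
position: [0.5492, -0.0789, 0.1381]
ee_rot: [-0.001, 0.038, 0.999, -0.0]
contact_force: [0.6, 0.1, -2.8]
width: 0.0145
clock 13.4 pos [549.5 -78.9 138.5] yaw 85.67 tilt 0.02 F [-0.3 -0.2 -2.3] w 14.565824911940773 q [-0.27  0.31  1.68 -0.    1.15 -1.76]
row [-1.5  1.  -1.5] [-0.   -0.02 -0.23]
```

View pics/s8.png

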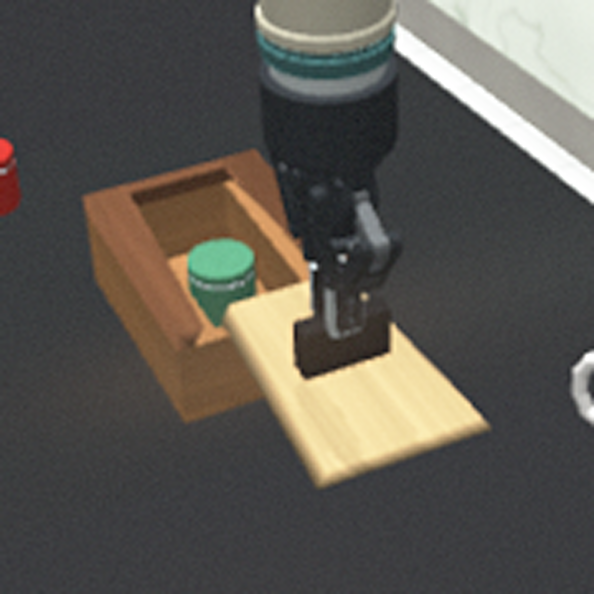

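View pics/t8.png

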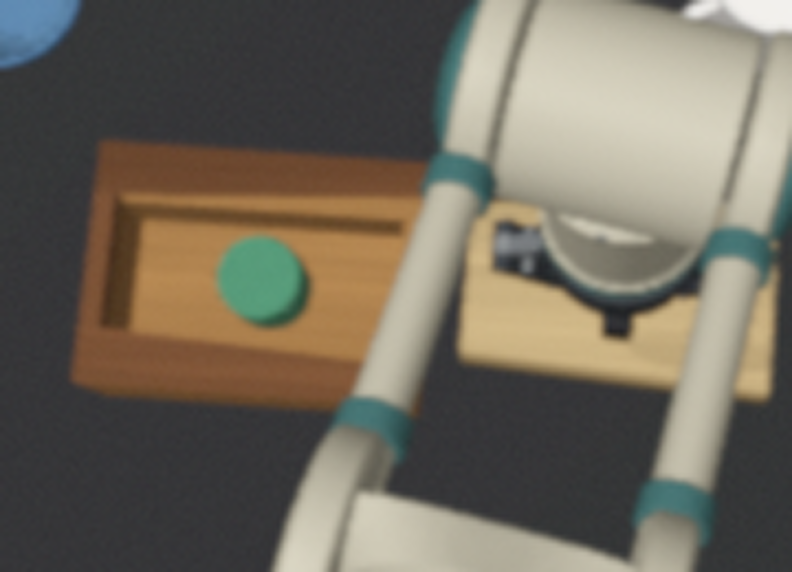

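```bash
python3 - <<'E'
from fit import *
s=load('side8');t=load('top8')
S=lambda u,v:px(u,v,3.3,220,140);T=lambda u,v:px(u,v,4.4,190,180)
a=[(s,(-57,-85,0),S(318,488)),(s,(57,-85,0),S(490,430)),(s,(-47,85,0),S(224,310)),(s,(-30,-9,12),S(303,377)),(s,(30,-9,12),S(390,353))]
b=[(t,(-47,85,0),T(458,362)),(t,(-57,-85,0),T(771,403))]
def rel(p,B):
    c,q=np.cos(B[2]),np.sin(B[2]);dx=(p[:2]-B[:2])*1e3
    return (c*dx[0]+q*dx[1], -q*dx[0]+c*dx[1]+10, np.degrees(p[2]-B[2]))
for sub,B in ((a,[.5715,.1297,-.0709]),(b,[.5680,.1327,-.0725])):
    p,r=fit(sub,[.55,-.08,-.07],.1024);print(p,np.degrees(p[2]),'rel home',rel(p,B));print(r.round(1).tolist())
E
```

```text
[ 0.55642845 -0.07790502 -0.09858629] -5.64857858885717 rel home (np.float64(-0.3268226427656451), np.float64(-198.15111988561455), np.float64(-1.5863078213796327))
[[-1.1, -0.8], [-0.2, -0.8], [-0.0, 2.5], [0.4, 0.9], [0.9, -0.1]]
[ 0.55258337 -0.07810033 -0.07633679] -4.373775974922973 rel home (np.float64(-0.10648852253477514), np.float64(-201.3632861035335), np.float64(-0.21983196022450427))
[[0.9, 0.1], [-0.9, -0.1]]
```

```bash
python3 -m jog '[0,0,10,0,0,0,0,0,22,0,0,0,0,0,32,0,0,-0.2,0,0,36,0,0,-0.2,0,0,36,0,0,-0.2,0,0,36,0,0,-0.2]'; python3 mv.py 553.6 -24 102 85.9; python3 mv.py 557.8 36 102 85.9
```

```text
clock: 14.15
position: [0.5501, -0.078, 0.103]
ee_rot: [0.0, 0.035, 0.999, -0.0]
contact_force: [-0.3, -0.2, -2.3]
width: 0.0145
clock 14.15 pos [550.1 -78.  103. ] yaw 85.95 tilt 0.05 F [-0.3 -0.2 -2.3] w 14.489737439478654 q [-0.27  0.34  1.73  0.    1.07 -1.77]
row [ 0.4 54.1  1. ] [-0.    0.05  0.05]
clock 14.15 pos [550.1 -78.  103. ] yaw 85.95 tilt 0.05 F [-0.3 -0.2 -2.3] w 14.489737439478654 q [-0.27  0.34  1.73  0.    1.07 -1.77]
row [  0.4 114.3   1. ] [-0.    0.05  0.05]
```

```bash
python3 -m jog '[0,12,0.5,0,0,0,0,25,1,0,0,0,0,38,1,0,0,0,0,50,1,0,0,0,0,60,1,0,0,0,0,60,1,0,0,0,0,60,1,0,0,0]'; python3 mv.py;python3 - <<'E'
from h import *
grab('side','side9'); crop('side9',220,140,400,320,3.3,'s9')
grab('top','top9'); crop('top9',190,180,370,310,4.4,'t9')
E
```

```text
clock: 15.02
position: [0.5541, -0.0183, 0.1017]
ee_rot: [0.0, 0.035, 0.999, -0.0]
contact_force: [0.7, -0.4, -2.6]
width: 0.0146
clock 15.025 pos [554.1 -18.3 101.7] yaw 85.95 tilt 0.02 F [ 0.7 -0.4 -2.6] w 14.570520080960648 q [-0.16  0.34  1.73 -0.    1.07 -1.66]
```

View pics/s9.png

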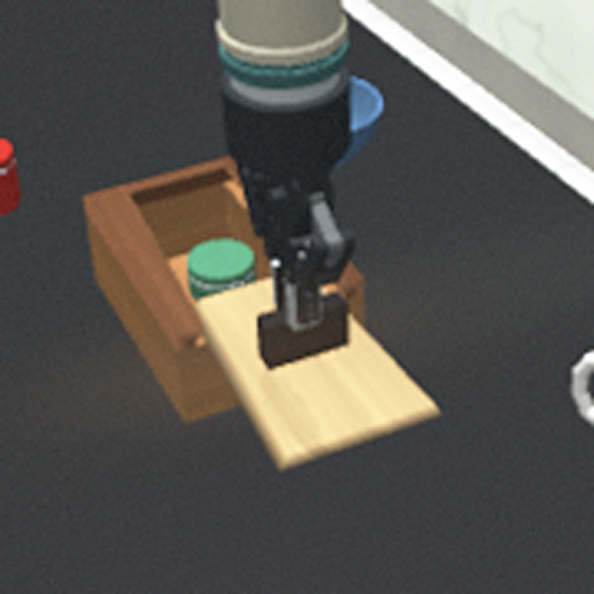

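View pics/t9.png

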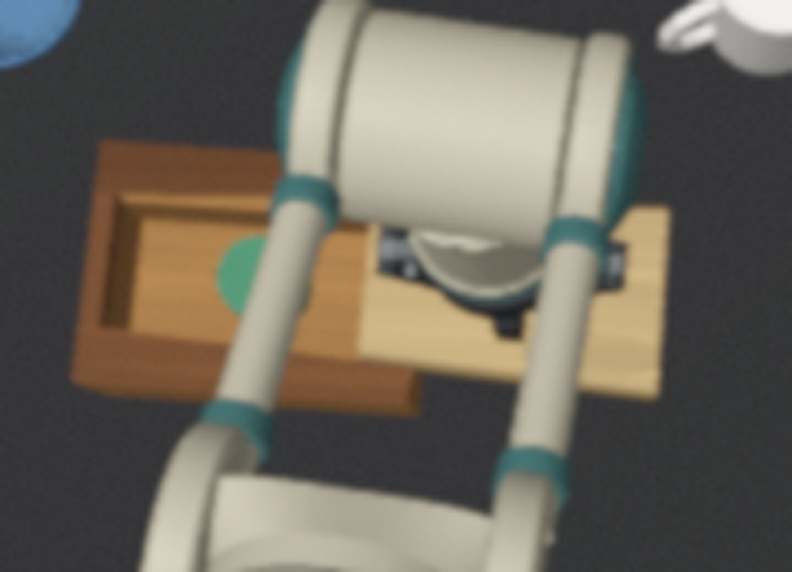

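```bash
python3 -m jog '[0,8,0.5,0,0,0,0,16,0.5,0,0,0,0,24,0.5,0,0,0,0,32,0.5,0,0,0,0,40,0.5,0,0,0,0,40,0.5,0,0,0]'; python3 mv.py 558 36 101
```

```text
clock: 15.88
position: [0.5569, 0.0225, 0.1012]
ee_rot: [0.0, 0.035, 0.999, 0.0]
contact_force: [-0.7, -0.5, -3.2]
width: 0.0147
clock 15.875 pos [556.9  22.5 101.2] yaw 86.0 tilt 0.01 F [-0.7 -0.5 -3.2] w 14.667496867635036 q [-0.08  0.35  1.73  0.    1.07 -1.59]
row [-0.2 13.6  0.2] [ 0.01  0.   -0.  ]
```

```bash
python3 -m jog '[0,8,0.5,0,0,0,0,16,0.5,0,0,0,0,24,0.5,0,0,0,0,32,1,0,0,0,0,38,1,0,0,0,0,38,1,0,0,0]'; python3 mv.py
```

```text
clock: 16.62
position: [0.5596, 0.0602, 0.1002]
ee_rot: [0.0, 0.035, 0.999, 0.0]
contact_force: [0.5, -0.1, -2.4]
width: 0.0147
clock 16.625 pos [559.6  60.2 100.2] yaw 85.99 tilt 0.01 F [ 0.5 -0.1 -2.4] w 14.748377522559819 q [-0.02  0.35  1.72  0.    1.07 -1.52]
```

```bash
python3 -m jog '[0,0,1,0,0,0,0,0,1.5,0,0,0,0,0,1.5,0,0,0]'; python3 - <<'E'
from h import *
grab('side','side10'); crop('side10',220,140,400,320,3.3,'s10')
E
python3 mv.py
```

```text
clock: 17.0
position: [0.5596, 0.06, 0.1001]
ee_rot: [0.001, 0.036, 0.999, 0.001]
contact_force: [-2.5, 2.2, 6.7]
width: 0.0144
clock 17.05 pos [559.6  60.  100.1] yaw 85.91 tilt 0.09 F [-2.2  3.2  6.4] w 14.375936121133837 q [-0.02  0.35  1.72  0.    1.07 -1.52]
```

View pics/s10.png

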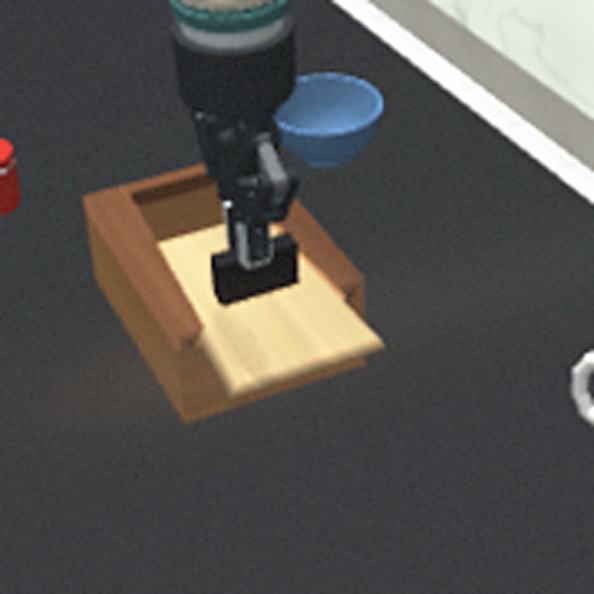

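```bash
python3 -m jog '[0,0,-1,0,0,0,0,0,-1,0,0,0,0,0,-1,0,0,0,0,0,-1,0,0,0]' 0.55 60; python3 mv.py; python3 -m jog '[0,6,-1,0,0,0,0,12,-1,0,0,0,0,18,-1,0,0,0,0,24,-1,0,0,0,0,30,-1,0,0,0,0,36,-1,0,0,0,0,40,-1,0,0,0,0,40,-1,0,0,0]'; python3 mv.py
```

```text
clock: 17.55
position: [0.5595, 0.0595, 0.0995]
ee_rot: [-0.0, 0.035, 0.999, 0.0]
contact_force: [1.1, 0.3, -0.5]
width: 0.0382
clock 17.55 pos [559.5  59.5  99.5] yaw 85.94 tilt 0.01 F [ 1.1  0.3 -0.5] w 38.177229564087206 q [-0.02  0.35  1.72  0.    1.07 -1.52]
clock: 18.55
position: [0.5624, 0.1002, 0.1006]
ee_rot: [-0.0, 0.035, 0.999, 0.0]
contact_force: [-0.8, 0.3, 0.7]
width: 0.0381
clock 18.55 pos [562.4 100.2 100.6] yaw 85.96 tilt 0.04 F [-0.8  0.3  0.7] w 38.10186208578507 q [ 0.05  0.36  1.7   0.    1.08 -1.45]
```

```bash
python3 - <<'E'
from h import *
grab('side','side11'); crop('side11',220,140,400,320,3.3,'s11')
E

```

```text
(no output)
```

View pics/s11.png

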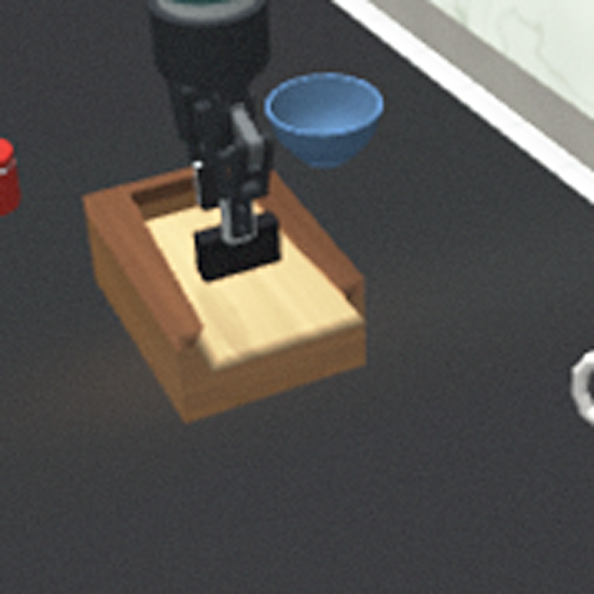

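```bash
python3 -m jog '[0,6,0,0,0,0,0,12,0,0,0,0,0,18,0,0,0,0,0,23,0,0,0,0,0,26,0,0,0,0,0,26,0,0,0,0]'; python3 mv.py
```

```text
clock: 19.35
position: [0.5642, 0.126, 0.1007]
ee_rot: [-0.0, 0.035, 0.999, 0.0]
contact_force: [-0.5, -0.4, -0.1]
width: 0.0385
clock 19.35 pos [564.2 126.  100.7] yaw 85.96 tilt 0.03 F [-0.5 -0.4 -0.1] w 38.523440368918806 q [ 0.1   0.37  1.68  0.    1.08 -1.4 ]
```

```bash
python3 -m jog '[0,1.5,0,0,0,0,0,3,0,0,0,0,0,3,0,0,0,0]'; python3 -m jog '[0,1,0,0,0,0,0,2,0,0,0,0,0,2,0,0,0,0]'; python3 mv.py
```

```text
clock: 19.73
position: [0.5644, 0.1285, 0.1007]
ee_rot: [0.0, 0.035, 0.999, 0.0]
contact_force: [-0.1, -0.6, -0.3]
width: 0.0386
clock: 20.1
position: [0.5647, 0.1305, 0.1007]
ee_rot: [0.0, 0.035, 0.999, 0.0]
contact_force: [-0.1, -1.1, -1.4]
width: 0.0387
clock 20.1 pos [564.7 130.5 100.7] yaw 85.94 tilt 0.02 F [-0.1 -1.1 -1.4] w 38.70190573451682 q [ 0.11  0.38  1.68  0.    1.09 -1.39]
```

```bash
python3 - <<'E'
from h import *
grab('side','side12'); crop('side12',220,140,400,320,3.3,'s12')
E

```

```text
(no output)
```

View pics/s12.png

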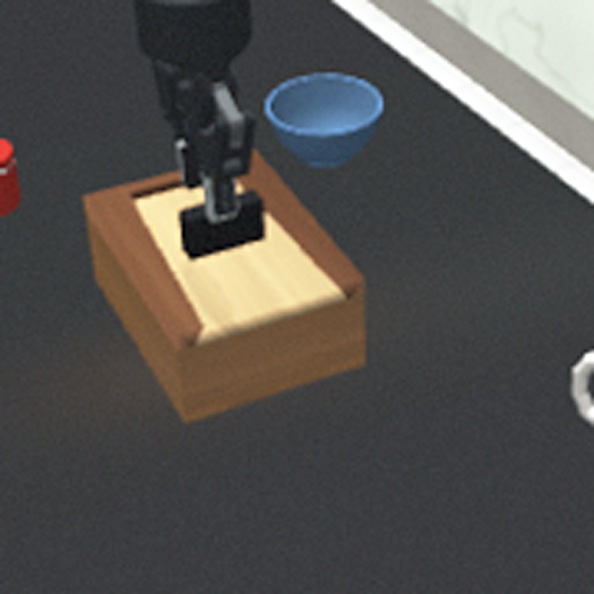

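Almost home. I keep pushing in small steps and watch the force.

```bash
python3 -m jog '[0,1,0,0,0,0,0,2,0,0,0,0,0,2,0,0,0,0]'; python3 -m jog '[0,1,0,0,0,0,0,2,0,0,0,0,0,2,0,0,0,0]'; python3 mv.py
```

```text
clock: 20.52
position: [0.5648, 0.1319, 0.1007]
ee_rot: [0.0, 0.035, 0.999, -0.001]
contact_force: [0.9, -3.1, 0.1]
width: 0.0387
clock: 20.9
position: [0.5648, 0.132, 0.1006]
ee_rot: [-0.0, 0.035, 0.999, -0.002]
contact_force: [0.3, -8.5, 1.1]
width: 0.0386
clock 20.9 pos [564.8 132.  100.6] yaw 86.01 tilt 0.26 F [ 0.3 -8.5  1.1] w 38.62541219752037 q [ 0.11  0.38  1.68 -0.01  1.09 -1.39]
```

```bash
python3 -m jog '[0,2,0,0,0,0,0,4,0,0,0,0,0,4,0,0,0,0]'; python3 mv.py; python3 -m jog '[0,2,0,0,0,0,0,4,0,0,0,0,0,4,0,0,0,0]'; python3 mv.py
```

```text
clock: 21.28
position: [0.5648, 0.1324, 0.1005]
ee_rot: [-0.0, 0.034, 0.999, -0.006]
contact_force: [1.0, -17.4, 0.6]
width: 0.0383
clock 21.275 pos [564.8 132.4 100.5] yaw 86.11 tilt 0.66 F [  1.  -17.4   0.6] w 38.3258534358446 q [ 0.12  0.38  1.68 -0.01  1.09 -1.38]
clock: 21.65
position: [0.5648, 0.1326, 0.1004]
ee_rot: [-0.001, 0.033, 0.999, -0.009]
contact_force: [0.4, -26.3, 2.3]
width: 0.0385
clock 21.65 pos [564.8 132.6 100.4] yaw 86.18 tilt 1.06 F [  0.4 -26.3   2.3] w 38.50714590537939 q [ 0.12  0.38  1.67 -0.02  1.09 -1.37]
```

```bash
python3 -m jog '[0,2,0,0,0,0,0,4,0,0,0,0,0,5,0,0,0,0,0,5,0,0,0,0]'; python3 mv.py; python3 -m jog '[0,-5,0,0,0,0,0,-10,0,0,0,0,0,-15,0,0,0,0,0,-18,0,0,0,0,0,-18,0,0,0,0]'; python3 mv.py
```

```text
clock: 22.15
position: [0.5648, 0.133, 0.1003]
ee_rot: [-0.001, 0.032, 0.999, -0.013]
contact_force: [0.6, -38.3, 2.1]
width: 0.0385
clock 22.15 pos [564.8 133.  100.3] yaw 86.28 tilt 1.54 F [  0.6 -38.3   2.1] w 38.461382889626584 q [ 0.13  0.38  1.67 -0.03  1.1  -1.36]
clock: 22.78
position: [0.5642, 0.1302, 0.1006]
ee_rot: [-0.0, 0.035, 0.999, 0.001]
contact_force: [-0.1, -0.0, -0.1]
width: 0.0381
clock 22.775 pos [564.2 130.2 100.6] yaw 85.93 tilt 0.07 F [-0.1 -0.  -0.1] w 38.11324624037934 q [ 0.11  0.38  1.68  0.    1.09 -1.39]
```

Free of contact. I back off to centre over the bar, then rise.

```bash
python3 -m jog '[0,-4,0,0,0,0,0,-8,0,0,0,0,0,-8,-10,0,0,0,0,-8,-40,0,0,0,0,-8,-80,0,0,0,0,-8,-130,0,0,0,0,-8,-130,0,0,0]'; python3 -m jog '[60,-150,-130,0,0,0,60,-150,-130,0,0,0,60,-150,-130,0,0,0,60,-150,-130,0,0,0,60,-150,-130,0,0,0,60,-150,-130,0,0,0,60,-150,-130,0,0,0]'; python3 mv.py; python3 - <<'E'
from h import *
grab('side','side13'); crop('side13',220,140,400,320,3.3,'s13')
grab('top','top13'); crop('top13',190,180,320,310,4.6,'t13')
E

```

```text
clock: 23.65
position: [0.5668, 0.1219, 0.2362]
ee_rot: [0.005, 0.035, 0.999, 0.001]
contact_force: [0.5, -0.6, -0.2]
width: 0.0386
clock: 24.52
position: [0.4934, -0.0227, 0.3589]
ee_rot: [-0.002, 0.035, 0.999, 0.001]
contact_force: [0.6, -0.7, 0.7]
width: 0.0385
clock 24.525 pos [493.4 -22.7 358.9] yaw 86.04 tilt 0.19 F [ 0.6 -0.7  0.7] w 38.5095852893195 q [-0.19  0.1   1.4   0.    1.64 -1.69]
```

View pics/s13.png

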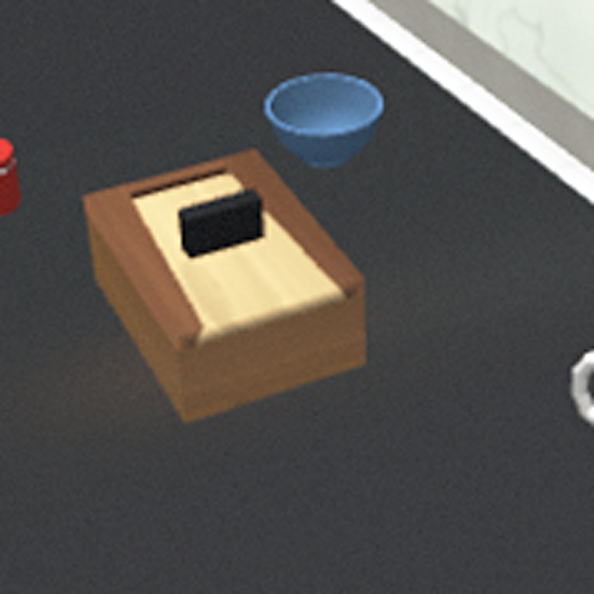

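View pics/t13.png

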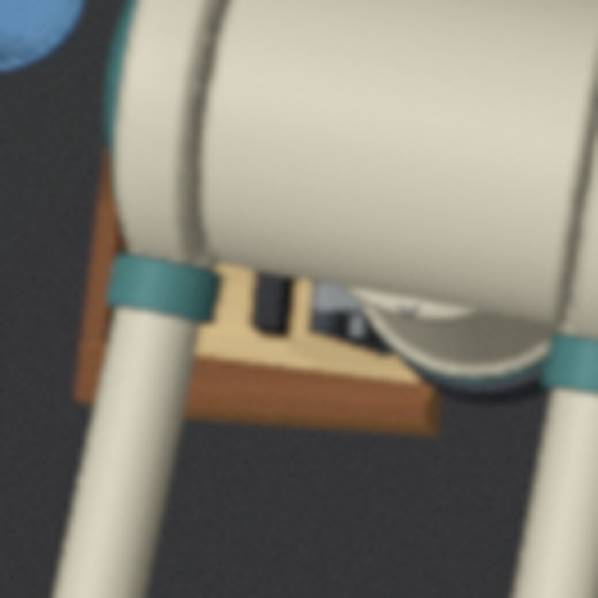

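View pics/top13.png

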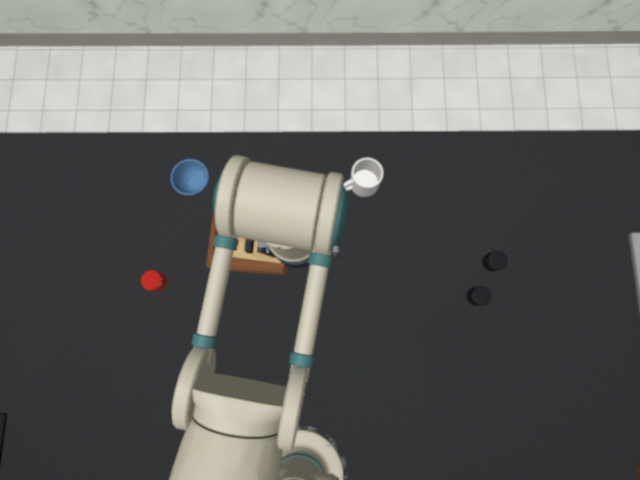

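```bash
python3 - <<'E'
from fit import *
s=load('side13');crop('side13',240,180,340,260,7.5,'s13b')
B=[.5715,.1297,-.0709];c,q=np.cos(B[2]),np.sin(B[2])
L=[(-30,-19,112),(30,-19,112),(-30,-1,112),(30,-1,112),(-30,-19,76),(30,-19,76),(-47,-95,76),(47,-95,76),(-50,-95,76),(50,-95,76)]
P=[[B[0]+(c*x-q*y)/1e3,B[1]+(q*x+c*y)/1e3,z/1e3] for x,y,z in L]
print(((proj(s,P)-[240,180])*7.5).round(0).tolist())
E
```

```text
[[269.0, 200.0], [449.0, 149.0], [248.0, 171.0], [426.0, 121.0], [279.0, 296.0], [455.0, 244.0], [321.0, 444.0], [607.0, 355.0], [312.0, 447.0], [616.0, 353.0]]
```

View pics/s13b.png

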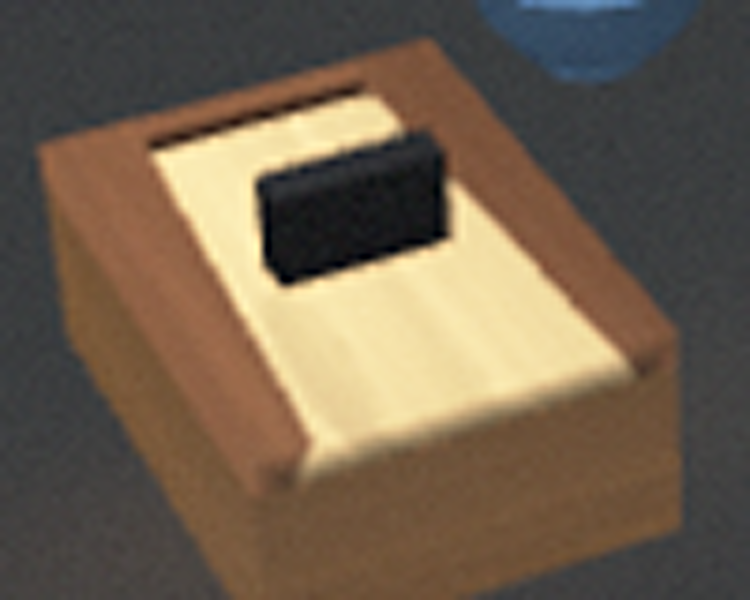

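The lid end is flush with the mouth: the plate edge runs (305,475) to (635,370) in the crop. The bar lies within about 1 px of its predicted home place. I let the arm settle and hand in.

```bash
python3 -m jog '[0,0,0,0,0,0,0,0,0,0,0,0,0,0,0,0,0,0,0,0,0,0,0,0]'; python3 -c "
from rig import *
print(sign_off())"
```

```text
clock: 25.12
position: [0.4935, -0.0239, 0.3607]
ee_rot: [0.0, 0.035, 0.999, 0.0]
contact_force: [0.6, -0.3, -0.2]
width: 0.0383
the job is handed in; nothing more can be done
None
```

The green tin is in the tea box and the lid is pushed home and wedged. I handed the job in at 25 s with the arm clear of everything, and no verdict was reported.

- **Tin:** I set it upright on the box floor and let it go. A picture taken before the lid went on shows it standing upright inside.
- **Lid:** I entered it narrow end first from the mouth and held it until about 60 mm short of home. I then let go and pushed the bar along with the trailing finger. It stopped moving at home and I pushed on up to about 38 N before backing off.
- **Last checks:** The lid's wide end is flush with the mouth. The bar is within about 1 px (1–2 mm) of its home position in the side picture. The red tin, mug and sugar bowl look unmoved, and the wrist force reads about zero.
- **Disagreements and slips:** The two cameras differed by about 3 mm in x, and I took the top one as correct. I also shifted the lid grasp by 2.5 mm twice by mistake and allowed for the offset when placing the lid. I could not measure the remaining wedge force directly after letting go.

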